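Index the lamp arm over the culture dish

ROBOT

A 7-joint arm with a two-finger parallel gripper is mounted at the origin on the work surface. World frame = base frame: x ahead of the robot, y to its left, z up, the work surface at z = 0. Lengths are in mm, angles in rad, forces in N, time in s.
With the tool pointing down it reaches from about 400 to 900 mm from the base axis. Payload 5.5 kg.
Tool frame: the origin (TCP) lies on the front face of the gripper's body, between the roots of the fingers; the fingertips stand 73 mm ahead of it and the grasp point (between the pads) lies 54 mm ahead of it (manip.grip_point_offset is the distance from the TCP to the grasp point, in mm); z points along the fingers, y is the direction in which the jaws open and shut (so a half turn about z gives the same grasp; the last joint's range is limited). The gripper opens to 85 mm and grips with 20 to 120 N. Pads are 22 mm wide; open, the fingers measure 114 mm over their backs; the gripper's body (76 mm by 85 mm) begins 54 mm behind the grasp point. The pads swing forward as they close: fully open they stand 13 mm farther back than shut.
Start: joints at [-1.037, 0.501, -0.427, 1.55, 0.221, 1.138, -0.21], TCP at [173.84, 626.321, 303.91] pointing down, gripper open.
Joint ranges: [-2.88, 2.88], [-0.31, 2.03], [-1.54, 1.56], [0.2, 2.42], [-1.41, 4.55], [0.19, 2.02], [-2.57, 2.57]. Speed limits (rad/s): [2.57, 2.57, 3.14, 3.14, 3.14, 3.14, 3.14].

INTERFACE

Orientations are given as [roll, pitch, yaw] about the fixed x, y, z axes, in that order (R = Rz(yaw) Ry(pitch) Rx(roll)).
In Python, from station import manip gives the robot as it stands.
- The arm moves only by the shell command python3 -m creep 'ROWS' [FORCE]. ROWS is JSON, a list of rows, each a list of 7 numbers: the shift along the tool's x, y, z in cm, then the turn, a rotation vector about the tool's x, y, z in rad, then the finger opening in cm, from 0 to 8.54. A call has 1 to 5 rows; each row is the pose to reach, as a shift and turn from the pose measured when the call began, along the tool's axes at that moment; what a row does not reach only later rows make up. A row lasts 1/10 s, in which the tool goes at most 50 mm and 8.59 degrees, less where a joint would pass 70% of its speed; a pose out of reach is approached as far as the arm can. A call with a gripper value outside its range is refused whole. The fingers move at their own pace and stop on an object; FORCE is the grip in N (left out, the last holds). Time passes only in rows, so rows that repeat a pose let the fingers close. It gives the time, the measured TCP pose, the force and the opening at its end, in the units of the state.
- manip.get_state(): the state, without advancing time (a new reading comes with each control period).
- manip.grab_frame(name): name is "scene" or "top" or "wrist"; returns the picture (420x560x3 uint8, red, green, blue); there is no depth.
- manip.calibration(name): a dict with "camera_matrix" (3x3 intrinsics, pixels), "view" (4x4, takes a point from world to camera coordinates). Camera axes: x right, y up, looking along -z (the intrinsics and any distortion apply to the point x, -y, -z); pixel columns grow to the right and rows downward; lengths in mm; the calibration is good to about 2 mm. A picture is of the moment at which its call begins: read the wrist's pose just before it. calibration takes no time and is no camera call; for the wrist camera it gives the pose at the moment of the call.
- manip.hand_in(): hands the job in, once; it reports no verdict.
The state is a dict: "clock": time; "qpos": joint angles; "joint_vel": joint speeds; "tau": joint torques, N m; "position": TCP position; "orientation": TCP orientation; "ft_force": force on the tool from outside, world axes, zero at the start; "wrist_torque": the same for the moment, N m; "width": finger opening in mm.
Only numpy, scipy, OpenCV 4.12 (cv2) and the standard library are available. Lean on these libraries where they do the work, as an engineer would, in place of code of your own. Each camera call takes 0.05 s, during which the arm holds its last target. There are 200 camera calls.

TASK

The lamp arm is parked half-way between the round culture dish and the rectangular well plate. Hook a fingertip through the pull ring at the arm's free end and lift the spring pin out of its hole, swing the arm one hole sideways so that the lamp stands over the culture dish, and release the ring so that the pin drops fully home in that hole. Do not pinch the ring, and leave the dish, the well plate, the bottle and the beaker where they stand.

Things in the scene. Friction and masses are not known exactly. Their poses are not given: they have to be found in the camera images.
- pivot (a point): Pivot axis of the fixed lamp stand, 92 mm above the bench, on an upright post. The stand's grey base plate is 12 mm thick, 400 mm along y, and along x runs from 250 mm on the arm's side of the pivot to 60 mm behind it. Axes: x level from the middle hole to the pivot (about the robot's left), y towards the robot, z up.
- middle_hole (a point): Middle one of five 13 mm holes in the fixed curved aluminium index plate, at its top face, 92 mm above the bench. The plate is 50 mm wide, 12 mm thick, on posts. The holes lie 210 mm from the pivot, where lamp_arm is -0.8, -0.4, 0, 0.4 and 0.8 rad: 84 mm from hole to hole along the arc.
- lamp_arm (a joint): Angle of the lamp arm about the upright pivot, rad. Starts near 0, in the middle hole, the arm pointing from the pivot to the robot's right; positive swings the free end to +y of the pivot point, towards the robot. Moves with about 1 N at the ring and stays where left; locked (7 mrad of play either way) while the pin is in a hole. White flat bar 36 mm wide, top 108 mm above the bench, reaching 235 mm from the pivot.
- lamp (a point): Centre of the underside of the round white lamp head, 60 mm wide, hanging below the arm 140 mm from the pivot, 67 mm above the bench. Part of the arm.
- plunger (a joint): Height of the spring index pin, m: 0 = fully home, 0.010 = round nose riding on the plate, 0.024 = upper stop. Its spring pulls down with 6 N at 0, 9 N at the top. The upright 10 mm steel pin is at the arm's free end, 210 mm from the pivot, in a dark housing 28 mm wide, top 128 mm above the bench. Released between holes it rests on the plate; it drops in when brought within about 3 mm of a hole.
- ring_center (a point): Centre of the round steel pull ring on top of the pin; moves with both. Inner diameter 60 mm, wire 8 mm. It leans 45 degrees towards the pivot: its foot, on the pin, is 24 mm lower and 24 mm farther from the pivot than this point. With the pin home this point is 164 mm above the bench, 186 mm from the pivot and 56 mm above the arm's top face. Axes: x level along the arm towards the pivot, z up.
- ring_top (a point): Centre of the ring's wire at its top, 24 mm higher and 24 mm nearer to the pivot than the ring's centre. A finger that points towards the pivot and about 45 degrees down passes squarely through the ring from the free end's side; raised, it bears on the wire here and carries ring and pin up; moved sideways it takes the arm along.
- dish_center (a point): Centre (half-way up) of the loose round lidded culture dish with pale amber gel, 90 mm wide, 16 mm high, on the base plate, on the near or the far side of the arm (seen from the robot) as the start has it, under the place where the lamp stands when the arm is in the next hole on that side.
- well_plate_center (a point): Centre (half-way up) of the loose white rectangular well plate, 127 x 85 x 15 mm with 24 round wells, on the base plate on the other side of the arm.
- bottle_center (a point): Centre (half-way up) of a loose amber reagent bottle, 70 mm wide, 150 mm high, standing on the bench behind the pivot; not to be moved.
- beaker_center (a point): Centre (half-way up) of a loose empty glass beaker, 70 mm wide, 90 mm high, standing on the bench behind the pivot; not to be moved.
Not all that is in view belongs to the job. Leave any black look-alike of the part that bears dish_center alone.

How it is judged (in metres and radians):
On the way, in this order (a step that is already met when the one before it is completed fails the run):
1. the pin is lifted out of the middle hole (value of joint plunger above 0.009 m and value of joint lamp_arm between -0.1 and 0.1 rad), for 0.05 s.
2. the arm is swung towards the dish's side (((y of dish_center in the frame of pivot above 0 m and value of joint lamp_arm above 0.2 rad) or (y of dish_center in the frame of pivot below 0 m and value of joint lamp_arm below -0.2 rad))), for 0.02 s.
At the end, for the whole second after the job is handed in: The arm is at rest in the next hole on the dish's side (0.40 rad from the middle, within 0.02 rad), the pin is fully home (less than 2 mm up), and dish, well plate, bottle and beaker are within 10 mm of where they stood (((y of dish_center in the frame of pivot above 0 m and value of joint lamp_arm between 0.38 and 0.42 rad) or (y of dish_center in the frame of pivot below 0 m and value of joint lamp_arm between -0.42 and -0.38 rad)) and value of joint plunger below 0.002 m and velocity of joint lamp_arm between -0.05 and 0.05 rad/s and distance of each of dish_center, well_plate_center, bottle_center, beaker_center from where it was at the start of the episode below 0.01 m); the robot touches nothing.
It fails at once if the dish is shifted, lifted or carried (more than 10 mm) (distance of dish_center from where it was at the start of the episode above 0.01 m).
It fails at once if the well plate is shifted, lifted or carried (more than 10 mm) (distance of well_plate_center from where it was at the start of the episode above 0.01 m).
It fails at once if the bottle is shifted, lifted or carried (more than 10 mm) (distance of bottle_center from where it was at the start of the episode above 0.01 m).
It fails at once if the beaker is shifted, lifted or carried (more than 10 mm) (distance of beaker_center from where it was at the start of the episode above 0.01 m).
It fails at once if the ring is pinched or forced (more than 35 N between fingers and ring) (contact force between the fingers and plunger above 35 N).
It also fails if it takes over 38 s, if anything falls off the work surface, if the arm or the gripper's body presses on something with over 40 N, if the wrist force passes 120 N, or if a joint passes its speed limit or range.

## Working session

There is one attempt and no reset: what is moved stays moved. The work goes in short steps, Python scripts to look and compute and a shell command to move; the robot and the scene stay as the last step left them, time stands still between calls to the robot, and variables do not carry over. Pictures are saved under pics/ and viewed, about 8 in all and at most 12, crops included, and the job is handed in when it is done.

```bash
mkdir -p pics; python3 - <<'E'
from station import manip
import cv2,numpy as np
s=manip.get_state();print(s)
print(manip.grip_point_offset)
for n in("scene","top"):
    f=manip.grab_frame(n);cv2.imwrite(f"pics/{n}0.png",cv2.cvtColor(f,cv2.COLOR_RGB2BGR))
for n in("scene","top","wrist"):
    c=manip.calibration(n);print(n,c)
E
```

```text
{'clock': 0.0, 'qpos': array([-1.03680601,  0.50183458, -0.42681371,  1.55143829,  0.2208152 ,
        1.13830461, -0.21030329]), 'joint_vel': array([ 0.00061153, -0.00091349, -0.00043109,  0.00082938, -0.00089936,
       -0.00017683,  0.00105305]), 'tau': array([ 4.91224375e-05, -5.69510329e+01, -5.81611454e+00, -2.80934662e+01,
        1.05828294e-02,  1.17626906e-02, -1.79066426e-06]), 'position': array([173.76305433, 625.77596922, 302.87439702]), 'orientation': array([-3.13967089e+00, -5.99955056e-05,  2.87087764e+00]), 'ft_force': array([-0.12050884, -0.30783998,  0.15902335]), 'wrist_torque': array([-0.04963736,  0.02745877,  0.01449186]), 'width': 85.69794001765166}
53.900000000000006
scene {'camera_matrix': array([[380.47910058,   0.        , 278.77790789],
       [  0.        , 380.47910058, 205.37383632],
       [  0.        ,   0.        ,   1.        ]]), 'view': array([[ 5.75321365e-01,  8.17751271e-01, -1.69760398e-02,
        -3.03012061e+02],
       [-6.64237959e-01,  4.79228108e-01,  5.73697092e-01,
         3.18885397e+02],
       [ 4.77276922e-01, -3.18784064e-01, 
[... 485 characters left out ...]
       [-1.27773824e-01,  2.43184142e-02,  9.91505151e-01,
        -9.40200996e+02],
       [ 0.00000000e+00,  0.00000000e+00,  0.00000000e+00,
         1.00000000e+00]])}
wrist {'camera_matrix': array([[315.60236449,   0.        , 282.14590027],
       [  0.        , 315.60236449, 208.66600404],
       [  0.        ,   0.        ,   1.        ]]), 'view': array([[ 2.67608533e-01,  9.63524714e-01, -2.40803400e-03,
        -6.48467297e+02],
       [-9.18625815e-01,  2.54382718e-01, -3.02350863e-01,
         3.96850936e+01],
       [-2.90709966e-01,  8.31237531e-02,  9.53193662e-01,
        -3.79264793e+02],
       [ 0.00000000e+00,  0.00000000e+00,  0.00000000e+00,
         1.00000000e+00]])}
```

View pics/top0.png

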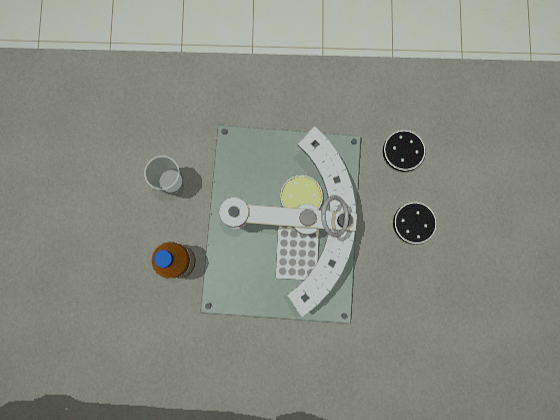

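View pics/scene0.png

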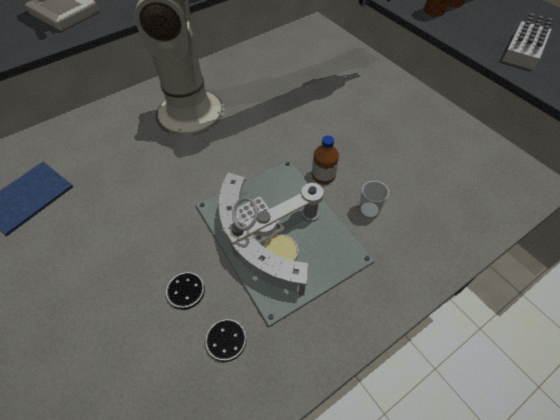

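Top view: the lamp arm runs from the pivot cap (234,212) to the ring (337,217). The amber dish at (301,195) is on the far side, so the target is −0.4 rad. The well plate is at (298,250), the bottle at (170,260) and the beaker at (162,173). The dish candidates are the amber one at (301,195) and black look-alikes at (405,150) and (414,223), so I choose the amber one. Index holes are visible at (315,143), (337,180), (332,263) and (305,297).

```bash
cat > h.py <<'E'
import numpy as np,cv2
from scipy.spatial.transform import Rotation as R
from station import manip
def ray(c,px,z):
    K=c["camera_matrix"];V=c["view"]
    d=np.linalg.inv(K)@[px[0],px[1],1];d=V[:3,:3].T@(d*[1,-1,-1]);o=-V[:3,:3].T@V[:3,3]
    return o+d*(z-o[2])/d[2]
def proj(c,p):
    K=c["camera_matrix"];V=c["view"];q=K@((V[:3,:3]@p+V[:3,3])*[1,-1,-1]);return q[:2]/q[2]
E
python3 - <<'E'
from h import *
im=cv2.imread("pics/top0.png");c=manip.calibration("top");g=cv2.cvtColor(im,cv2.COLOR_BGR2GRAY)
P=[]
for u,v in[(315,143),(337,180),(332,263),(305,297)]:
    w=255-g[v-6:v+7,u-6:u+7].astype(float);w=np.clip(w-130,0,None);yy,xx=np.mgrid[-6:7,-6:7]
    px=(u+(w*xx).sum()/w.sum(),v+(w*yy).sum()/w.sum());P.append(ray(c,px,90)[:2]);print(px,P[-1])
P=np.array(P)
a=np.array([-.8,-.4,.4,.8])   # arm frame: -x toward hole, +y towards robot
L=210*np.c_[-np.cos(a),-np.sin(a)] # pivot frame: x to pivot; angle positive -> +y
L[:,1]=210*np.sin(a)
A=L-L.mean(0);B=P-P.mean(0);U,S,Vt=np.linalg.svd(A.T@B);D=np.diag([1,np.linalg.det(U@Vt)]);Rm=(U@D@Vt).T
t=P.mean(0)-Rm@L.mean(0);print("pivot",t,"\nR",Rm,"res",(L@Rm.T+t-P))
u=Rm[:,0];print("u",u,np.arctan2(u[1],u[0]))
for n,r,z in(("ringc",186,164),("top",162,188),("pin",210,128)):
    p=np.r_[t-u*r,z];print(n,p,proj(c,p))
for n,px,z in(("dish",(301,195),28),("wp",(298,250),27),("bottle",(163,259),150),("beaker",(162,173),90),("pivotcap",(234,212),110)):print(n,ray(c,px,z))
d=cv2.resize(im[120:320,200:440],None,fx=3,fy=3);cv2.imwrite("pics/crop0.png",d)
E
```

```text
(np.float64(314.4980340760157), np.float64(143.1310615989515)) [718.57845059 -86.61745579]
(np.float64(336.35987509758), np.float64(179.15222482435598)) [ 646.52314106 -130.15894473]
(np.float64(331.54934687953556), np.float64(262.78374455732944)) [ 482.41290185 -120.77951035]
(np.float64(304.64366197183097), np.float64(297.412676056338)) [416.03408191 -69.42619026]
pivot [575.55450725  67.84476676] 
R [[ 0.05691183 -0.99837921]
 [ 0.99837921  0.05691183]] res [[-0.95000803 -0.18252165]
 [-0.33137366  0.24027331]
 [ 0.48825154  0.16909407]
 [ 0.79313016 -0.22684573]]
u [0.05691183 0.99837921] 1.5138537250252813
ringc [ 564.96890605 -117.85376594  164.        ] [335.08638069 215.43847706]
top [566.33479008 -93.89266495 188.        ] [323.18943819 212.71761184]
pin [ 563.60302203 -141.81486693  128.        ] [345.33076321 218.77419979]
dish [624.20649549 -64.36751431  28.        ]
wp [509.38679808 -59.2682907   27.        ]
bottle [483.2416428  188.39200361 150.        ]
beaker [652.35321306 211.63141953  90.        ]
pivotcap [575.23379751  67.57391409 110.        ]
```

View pics/crop0.png

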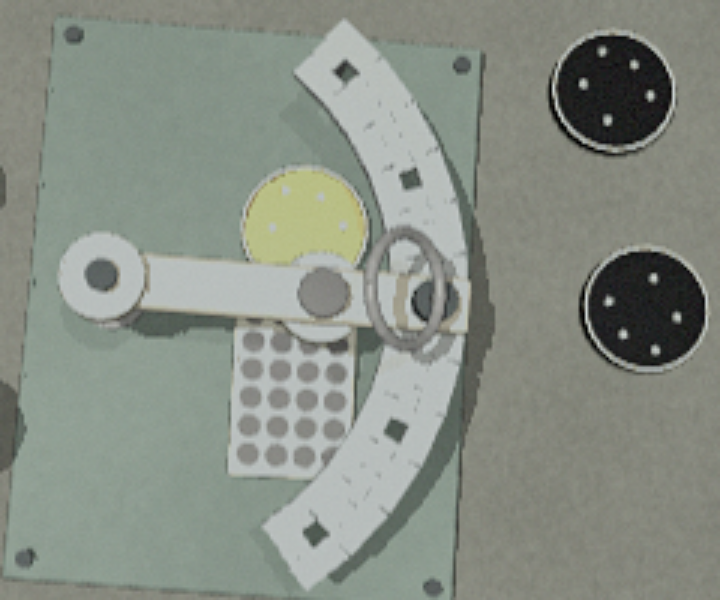

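The close crop confirms the amber dish on the far side, and the ring is centred where the fit predicts, about (335,215) in the top view. Next is a helper for working out rows.

```bash
cat >> h.py <<'E'
PIV=np.array([575.55,67.84]);A0=1.5138
def tgt(d,ang=0,lift=0,side=0,pitch=np.pi/4):
    """TCP d mm back along finger axis from ring centre, arm at ang, raised by lift"""
    a=A0+ang   # +ang: free end towards robot (-x) => u rotates clockwise? checked below
    u=np.array([np.cos(a),np.sin(a)]);w=np.array([-u[1],u[0],0])
    f=np.r_[u*np.cos(pitch),-np.sin(pitch)]
    C=np.r_[PIV-186*u,164+lift]
    return C-f*d+w*side,np.c_[w,np.cross(f,w),f]
def plan(p,Rt=None,label=""):
    s=manip.get_state();R0=R.from_euler("xyz",s["orientation"])
    sh=R0.inv().apply(p-s["position"])/10
    rv=np.zeros(3) if Rt is None else (R0.inv()*R.from_matrix(Rt)).as_rotvec()
    print(label,"shift cm",sh.round(2),"rot",rv.round(3),"rows",round(np.linalg.norm(sh)/5,1),round(np.linalg.norm(rv)/.15,1))
def st():
    s=manip.get_state();print("t",round(s["clock"],2),"p",s["position"].round(1),"o",s["orientation"].round(3),"F",s["ft_force"].round(1),"w",round(s["width"],1),"q",s["qpos"].round(2))
E
python3 - <<'E'
from h import *
print(tgt(140),tgt(45,-.4)[0],tgt(45,.4)[0])
plan(np.array([480,250,420]))
p,r=tgt(140);plan(p,r,"pre")
E
```

```text
(array([ 559.31512811, -216.69216004,  262.99494937]), array([[-0.99837615,  0.04028067,  0.04028067],
       [ 0.05696547,  0.70595855,  0.70595855],
       [ 0.        ,  0.70710678, -0.70710678]])) [ 479.43599605 -127.6275568   195.81980515] [ 648.80657103 -137.29152444  195.81980515]
 shift cm [-39.56 -28.04 -11.66] rot [0. 0. 0.] rows 10.0 0.0
pre shift cm [-59.68 -70.87   4.12] rot [-0.784  0.084 -0.203] rows 18.5 5.4
```

```bash
python3 -m creep '[[-4,-2.8,-1.2,0,0,0,0],[-8,-5.6,-2.4,0,0,0,0],[-12,-8.4,-3.6,0,0,0,0],[-16,-11.2,-4.8,0,0,0,0],[-20,-14,-6,0,0,0,0]]' 30 && python3 -m creep '[[-4,-2.8,-1.2,0,0,0,0],[-8,-5.6,-2.4,0,0,0,0],[-12,-8.4,-3.6,0,0,0,0],[-16,-11.2,-4.8,0,0,0,0],[-20,-14,-6,0,0,0,0]]'; python3 -c "
from h import *
st();p,r=tgt(150,lift=60);plan(p,r)"
```

```text
clock: 0.6
position: [329.0, 436.8, 362.9]
orientation: [-3.139, -0.0, 2.871]
ft_force: [1.0, 1.1, -0.7]
width: 12.2
clock: 1.1
position: [483.0, 249.1, 422.7]
orientation: [-3.139, -0.0, 2.871]
ft_force: [1.8, 0.7, 0.4]
width: 0.2
t 1.1 p [483.  249.1 422.7] o [-3.139 -0.     2.871] F [1.8 0.7 0.4] w 0.2 q [-0.33  0.19 -0.23  1.67  0.05  1.29  0.73]
 shift cm [-19.97 -43.51   9.37] rot [-0.785  0.083 -0.203] rows 9.8 5.4
```

```bash
python3 -m creep '[[-2,-4.3,0.3,-0.08,0.01,-0.02,0],[-4,-8.7,0.8,-0.16,0.02,-0.04,0],[-6,-13,1.2,-0.24,0.03,-0.06,0],[-8,-17.4,1.7,-0.31,0.03,-0.08,0],[-10,-21.7,2.2,-0.39,0.04,-0.1,0]]'; python3 -c "
from h import *
st();p,r=tgt(150,lift=60);plan(p,r)"
```

```text
clock: 1.6
position: [521.0, 11.5, 401.6]
orientation: [2.75, -0.018, 2.977]
ft_force: [0.7, -0.1, -0.4]
width: 0.1
t 1.6 p [521.   11.5 401.6] o [ 2.75  -0.018  2.977] F [ 0.7 -0.1 -0.4] w 0.1 q [ 0.15  0.16 -0.02  1.8  -0.42  1.22  1.69]
 shift cm [ -7.72 -23.55  -2.15] rot [-0.392  0.045 -0.1  ] rows 5.0 2.7
```

```bash
python3 -m creep '[[-1.5,-4.7,-0.4,-0.08,0.01,-0.02,0],[-3,-9.4,-0.8,-0.16,0.02,-0.04,0],[-4.6,-14.1,-1.3,-0.24,0.03,-0.06,0],[-6.2,-18.8,-1.7,-0.31,0.03,-0.08,0],[-7.7,-23.5,-2.1,-0.39,0.04,-0.1,0]]'; python3 -c "
from h import *
st();p,r=tgt(150,lift=60);plan(p,r)"
```

```text
clock: 2.1
position: [558.8, -224.9, 329.4]
orientation: [2.355, 0.006, 3.082]
ft_force: [1.6, 0.3, 0.7]
width: -0.1
t 2.1 p [ 558.8 -224.9  329.4] o [2.355 0.006 3.082] F [1.6 0.3 0.7] w -0.1 q [ 0.57  0.6   0.08  1.5  -0.68  1.57  2.35]
 shift cm [-0.01  0.13  0.03] rot [0.001 0.006 0.002] rows 0.0 0.0
```

```bash
python3 - <<'E'
from h import *
c=manip.calibration("wrist");s=manip.get_state();f=manip.grab_frame("wrist")
V=c["view"];o=-V[:3,:3].T@V[:3,3];R0=R.from_euler("xyz",s["orientation"])
print("cam in tool",R0.inv().apply(o-s["position"]))
im=cv2.cvtColor(f,cv2.COLOR_RGB2BGR);cv2.imwrite("pics/w1.png",im)
u=np.array([np.cos(A0),np.sin(A0)])
for n,r,z in(("ringc",186,164),("top",162,188),("foot",210,140)):print(n,proj(c,np.r_[PIV-u*r,z]))
E
```

```text
cam in tool [ 76.8773696   -0.97944696 -69.5501175 ]
ringc [235.78490435 200.38735396]
top [275.03674792 200.46397365]
foot [196.52610974 200.31072072]
```

View pics/w1.png

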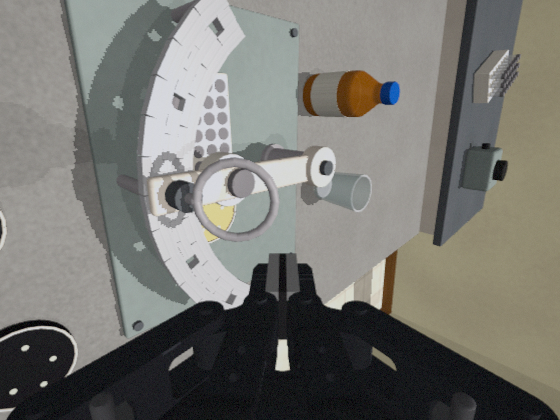

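The wrist view shows the ring centred at (236,200), exactly as predicted, so my estimate holds. Joint 7 is near its limit (2.35), so I'll turn the tool about its own axis.

```bash
python3 -m creep '[[0,0,0,0,0,-0.14,0],[0,0,0,0,0,-0.28,0],[0,0,0,0,0,-0.42,0]]'; python3 -c "
from h import *
st()"
```

```text
clock: 2.45
position: [555.3, -234.6, 311.6]
orientation: [2.378, 0.233, -2.952]
ft_force: [0.2, -0.1, -1.3]
width: -0.3
t 2.45 p [ 555.3 -234.6  311.6] o [ 2.378  0.233 -2.952] F [ 0.2 -0.1 -1.3] w -0.3 q [ 0.84  0.65 -0.31  1.48 -0.49  1.48  2.57]
```

```bash
cat >> h.py <<'E'
def turn(r): return r@R.from_rotvec([0,0,np.pi/2]).as_matrix()
E
python3 -c "
from h import *
p,r=tgt(150,lift=60);plan(p,turn(r))"
```

```text
shift cm [-0.97  1.87 -0.51] rot [ 1.000e-03 -1.100e-02  1.908e+00] rows 0.4 12.7
```

```bash
python3 -m creep '[[-0.2,0.4,-0.1,0,0,0.15,0],[-0.4,0.8,-0.2,0,0,0.3,0],[-0.6,1.2,-0.3,0,0,0.45,0],[-0.8,1.6,-0.4,0,0,0.6,0],[-1,1.9,-0.5,0,0,0.75,0]]' >/dev/null; python3 -m creep '[[0,0,0,0,0,0.15,0],[0,0,0,0,0,0.3,0],[0,0,0,0,0,0.45,0],[0,0,0,0,0,0.6,0],[0,0,0,0,0,0.75,0]]'; python3 -c "
from h import *
st();p,r=tgt(135);plan(p,turn(r))"
```

```text
clock: 3.45
position: [558.8, -223.1, 329.3]
orientation: [2.77, -0.717, 2.061]
ft_force: [-0.4, 0.8, 0.2]
width: -0.1
t 3.45 p [ 558.8 -223.1  329.3] o [ 2.77  -0.717  2.061] F [-0.4  0.8  0.2] w -0.1 q [ 0.63  0.6  -0.01  1.49 -0.64  1.56  1.15]
 shift cm [-3.95 -1.62  5.62] rot [-0.006 -0.008  0.403] rows 1.4 2.7
```

```bash
python3 -m creep '[[-1.3,-0.5,1.9,0,0,0.13,0],[-2.6,-1,3.7,0,0,0.26,0],[-3.9,-1.6,5.6,0,0,0.4,0],[-3.9,-1.6,5.6,0,0,0.4,0]]'; python3 - <<'E'
from h import *
st();p,r=tgt(45);plan(p,turn(r))
c=manip.calibration("wrist");f=manip.grab_frame("wrist");cv2.imwrite("pics/w2.png",cv2.cvtColor(f,cv2.COLOR_RGB2BGR))
u=np.array([np.cos(A0),np.sin(A0)]);print(proj(c,np.r_[PIV-u*186,164]))
E
```

```text
clock: 3.85
position: [557.9, -211.2, 256.3]
orientation: [-3.126, -0.795, 1.511]
ft_force: [-1.0, 0.6, 0.2]
width: -0.2
t 3.85 p [ 557.9 -211.2  256.3] o [-3.126 -0.795  1.511] F [-1.   0.6  0.2] w -0.2 q [ 0.57  0.67  0.06  1.55 -0.68  1.47  0.84]
 shift cm [0.01 0.29 8.65] rot [-0.013 -0.009 -0.002] rows 1.7 0.1
[286.57046851 226.60393819]
```

View pics/w2.png

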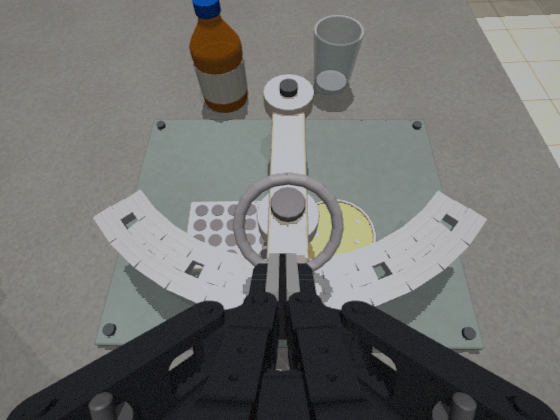

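The wrist view is square on: the ring is centred at about (289,227), against a prediction of (287,227), with a clear bore. Inserting now.

```bash
python3 -m creep '[[0,0.3,2,-0.01,-0.01,0,0],[0,0.3,4,-0.01,-0.01,0,0],[0,0.3,6,-0.01,-0.01,0,0],[0,0.3,7.5,-0.01,-0.01,0,0],[0,0.3,8.6,-0.01,-0.01,0,0]]'; python3 - <<'E'
from h import *
st();p,r=tgt(45);plan(p,turn(r),"now")
for L in (10,20,30,35):
    p,r=tgt(45,lift=L);plan(p,turn(r),L)
E
```

```text
clock: 4.4
position: [564.6, -150.2, 198.4]
orientation: [3.136, -0.784, 1.523]
ft_force: [0.3, -0.7, 0.6]
width: 0.3
t 4.4 p [ 564.6 -150.2  198.4] o [ 3.136 -0.784  1.523] F [ 0.3 -0.7  0.6] w 0.3 q [ 0.51  0.69  0.02  1.67 -0.73  1.3   0.87]
now shift cm [-0.15 -0.15  0.21] rot [-0.001  0.001  0.006] rows 0.1 0.0
10 shift cm [ 0.56 -0.14 -0.49] rot [-0.001  0.001  0.006] rows 0.2 0.0
20 shift cm [ 1.27 -0.14 -1.2 ] rot [-0.001  0.001  0.006] rows 0.4 0.0
30 shift cm [ 1.97 -0.14 -1.91] rot [-0.001  0.001  0.006] rows 0.5 0.0
35 shift cm [ 2.32 -0.13 -2.26] rot [-0.001  0.001  0.006] rows 0.6 0.0
```

```bash
python3 -m creep '[[0.4,-0.1,0.3,0,0,0,0],[0.8,-0.1,0.3,0,0,0,0],[1.1,-0.1,0.3,0,0,0,0]]'; python3 -m creep '[[0.15,0,0,0,0,0,0],[0.3,0,0,0,0,0,0]]';python3 -c "
from h import *
st()"
```

```text
clock: 4.7
position: [564.5, -140.7, 205.0]
orientation: [3.134, -0.783, 1.524]
ft_force: [-0.1, 0.2, -0.2]
width: -0.1
clock: 4.9
position: [564.9, -139.2, 207.9]
orientation: [3.132, -0.783, 1.525]
ft_force: [0.7, -0.3, 0.7]
width: 0.1
t 4.9 p [ 564.9 -139.2  207.9] o [ 3.132 -0.783  1.525] F [ 0.7 -0.3  0.7] w 0.1 q [ 0.5   0.67  0.02  1.68 -0.73  1.29  0.86]
```

```bash
python3 -m creep '[[0.15,0,0,0,0,0,0],[0.3,0,0,0,0,0,0]]'; python3 -m creep '[[0.15,0,0,0,0,0,0],[0.3,0,0,0,0,0,0]]'
```

```text
clock: 5.1
position: [565.2, -137.5, 210.3]
orientation: [3.131, -0.782, 1.525]
ft_force: [1.2, -0.9, -0.4]
width: -0.0
clock: 5.3
position: [564.9, -137.0, 211.2]
orientation: [3.132, -0.778, 1.522]
ft_force: [0.6, -5.5, -7.4]
width: -0.4
```

Contact: about 9 N along the 45° normal, as expected. Lifting vertically now.

```bash
python3 -m creep '[[0.3,0,-0.2,0,0,0,0],[0.6,0,-0.5,0,0,0,0],[0.85,0,-0.75,0,0,0,0],[0.85,0,-0.75,0,0,0,0]]'; python3 -m creep '[[0.2,0,-0.2,0,0,0,0],[0.4,0,-0.4,0,0,0,0],[0.4,0,-0.4,0,0,0,0]]';  python3 - <<'E'
from h import *
st()
f=manip.grab_frame("top");cv2.imwrite("pics/t3.png",cv2.cvtColor(f,cv2.COLOR_RGB2BGR))
f=manip.grab_frame("wrist");a=cv2.cvtColor(f,cv2.COLOR_RGB2BGR);b=cv2.imread("pics/t3.png")[130:310,200:440]
cv2.imwrite("pics/c3.png",np.hstack([cv2.resize(a,(400,300)),cv2.resize(b,(400,300))]))
E
```

```text
clock: 5.7
position: [564.6, -137.0, 222.6]
orientation: [3.132, -0.777, 1.522]
ft_force: [-0.6, -5.7, -9.0]
width: -0.1
clock: 6.0
position: [564.5, -137.1, 228.5]
orientation: [3.132, -0.777, 1.522]
ft_force: [-1.6, -3.2, -7.6]
width: -0.2
t 6.0 p [ 564.5 -137.1  228.5] o [ 3.132 -0.777  1.522] F [-1.6 -3.2 -7.6] w -0.2 q [ 0.49  0.64  0.02  1.68 -0.73  1.31  0.83]
```

View pics/c3.png

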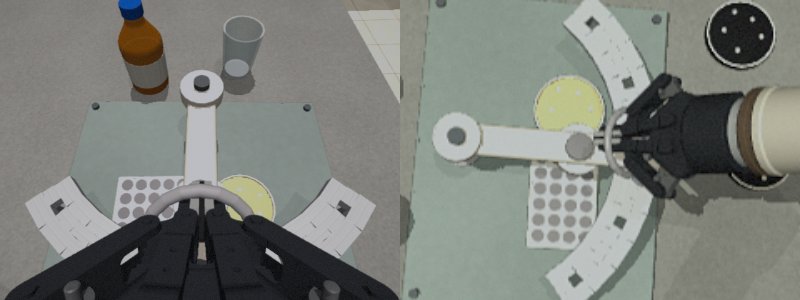

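The pin is lifted about 17 mm, and the ring bears on the shut fingers in both views. Next I work out the arc.

```bash
cat >> h.py <<'E'
def swing(angs):
    s=manip.get_state();R0=R.from_euler("xyz",s["orientation"]);p=s["position"];c=np.r_[PIV,p[2]]
    for a in angs:
        Q=R.from_euler("z",a);sh=R0.inv().apply(c+Q.apply(p-c)-p)/10;rv=(R0.inv()*Q*R0).as_rotvec();print(a,sh.round(2),rv.round(3))
E
python3 -c "
from h import *
swing([.04,.08,.12,.16,.2])"
```

```text
0.04 [0.01 0.82 0.02] [ 0.028  0.    -0.029]
0.08 [0.04 1.64 0.06] [ 0.056  0.001 -0.057]
0.12 [0.1  2.46 0.12] [ 0.084  0.001 -0.086]
0.16 [0.18 3.27 0.2 ] [ 0.112  0.001 -0.114]
0.2 [0.28 4.08 0.31] [ 0.14   0.001 -0.143]
```

```bash
python3 -m creep '[[0.01,0.82,0.02,0.028,0,-0.029,0],[0.04,1.64,0.06,0.056,0,-0.057,0],[0.1,2.46,0.12,0.084,0,-0.086,0],[0.18,3.27,0.2,0.112,0,-0.114,0],[0.28,4.08,0.31,0.14,0,-0.143,0]]'; python3 -c "
from h import *
st();s=manip.get_state()['position'];print(np.arctan2(*(s[:2]-PIV))-np.arctan2(564.5-PIV[0],-137.1-PIV[1]))
swing([.04,.08,.12,.16,.2])"
```

```text
clock: 6.6
position: [605.5, -135.5, 227.9]
orientation: [3.133, -0.775, 1.723]
ft_force: [-0.6, -4.8, -7.9]
width: 0.3
t 6.6 p [ 605.5 -135.5  227.9] o [ 3.133 -0.775  1.723] F [-0.6 -4.8 -7.9] w 0.3 q [ 0.45  0.74  0.    1.48 -0.63  1.44  0.85]
6.082992876277528
0.04 [0.01 0.82 0.02] [ 0.028  0.    -0.029]
0.08 [0.04 1.64 0.05] [ 0.056  0.    -0.057]
0.12 [0.1  2.46 0.11] [ 0.084  0.001 -0.086]
0.16 [0.17 3.27 0.2 ] [ 0.112  0.001 -0.114]
0.2 [0.28 4.08 0.31] [ 0.14   0.001 -0.143]
```

```bash
python3 -m creep '[[0.01,0.82,0.02,0.028,0,-0.029,0],[0.04,1.64,0.06,0.056,0,-0.057,0],[0.1,2.46,0.12,0.084,0,-0.086,0],[0.18,3.27,0.2,0.112,0,-0.114,0],[0.28,4.08,0.31,0.14,0,-0.143,0]]'; python3 - <<'E'
from h import *
st()
c=manip.calibration("top");f=manip.grab_frame("top");b=cv2.cvtColor(f,cv2.COLOR_RGB2BGR);cv2.imwrite("pics/t4.png",b)
# predicted bar axis points at 0.40 on top face z=108
for a in(.36,.4,.44):
    u=np.array([np.cos(A0+a),np.sin(A0+a)]);print(a,[proj(c,np.r_[PIV-u*r,108]).round(1) for r in(60,90,140)])
a=cv2.cvtColor(manip.grab_frame("wrist"),cv2.COLOR_RGB2BGR);cv2.imwrite("pics/w4.png",a)
cv2.imwrite("pics/c4.png",np.hstack([cv2.resize(a,(400,300)),cv2.resize(b[140:260,220:380],(400,300),interpolation=cv2.INTER_CUBIC)]))
E
```

```text
clock: 7.1
position: [645.4, -125.7, 227.3]
orientation: [3.134, -0.774, 1.923]
ft_force: [1.1, -5.1, -9.3]
width: 0.3
t 7.1 p [ 645.4 -125.7  227.3] o [ 3.134 -0.774  1.923] F [ 1.1 -5.1 -9.3] w 0.3 q [ 0.39  0.85 -0.02  1.28 -0.54  1.58  0.88]
0.36 [array([264.2, 203.2]), array([279.3, 198.8]), array([304.2, 191.6])]
0.4 [array([263.9, 202. ]), array([278.7, 197.1]), array([303.3, 188.8])]
0.44 [array([263.4, 200.8]), array([278.1, 195.3]), array([302.3, 186.2])]
```

View pics/c4.png

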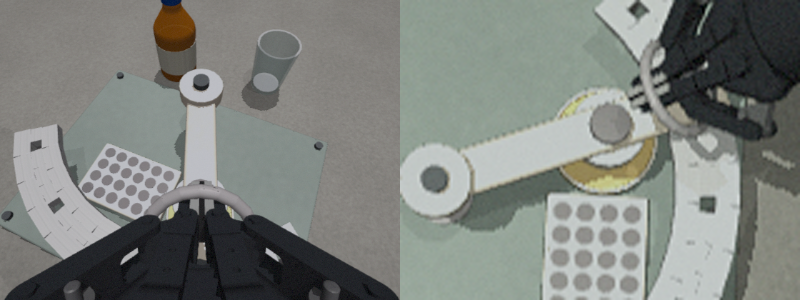

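```bash
cat > ang.py <<'E'
from h import *
c=manip.calibration("top")
def stud(fn,px):
    g=cv2.cvtColor(cv2.imread(fn),cv2.COLOR_BGR2GRAY).astype(float);u,v=px
    S=cv2.resize(g[v-13:v+14,u-13:u+14].astype(np.uint8),None,fx=8,fy=8,interpolation=cv2.INTER_CUBIC)
    m=((S>90)&(S<165)).astype(np.uint8);m=cv2.morphologyEx(m,cv2.MORPH_OPEN,np.ones((25,25)))
    n,l,s,ce=cv2.connectedComponentsWithStats(m);k=1+np.argmax(s[1:,4]);x,y=(ce[k]+.5)/8-.5
    px=(u-13+x,v-13+y);p=ray(c,px,115)[:2]-PIV;return np.round(px,2),s[k,4]/64,round(np.hypot(*p),1),round(np.arctan2(-p[1],-p[0])-A0,4)
E
python3 -c "
from ang import *
print(stud('pics/top0.png',(308,217)));print(stud('pics/t4.png',(304,189)))"
```

```text
(array([307.61, 217.8 ]), np.float64(263.453125), np.float64(140.3), np.float64(-0.0121))
(array([304.32, 189.8 ]), np.float64(250.578125), np.float64(140.4), np.float64(0.3757))
```

The arm measures 0.388 rad from the start, so it needs about 2.5 mm more. I nudge it, then lower.

```bash
python3 -m creep '[[0,0.25,0,0.008,0,-0.009,0],[0,0.25,0,0.008,0,-0.009,0]]'; python3 - <<'E'
from ang import *
cv2.imwrite("pics/t5.png",cv2.cvtColor(manip.grab_frame("top"),cv2.COLOR_RGB2BGR));print(stud('pics/t5.png',(304,189)));st()
E
```

```text
clock: 7.4
position: [649.8, -124.0, 226.8]
orientation: [3.13, -0.772, 1.94]
ft_force: [1.9, -5.0, -8.4]
width: -0.2
(array([303.46, 187.79]), np.float64(244.8125), np.float64(140.1), np.float64(0.4057))
t 7.45 p [ 649.7 -124.   226.9] o [ 3.13  -0.772  1.939] F [ 3.1 -4.2 -8.4] w 0.1 q [ 0.39  0.85 -0.02  1.27 -0.54  1.59  0.88]
```

```bash
python3 -m creep '[[-0.2,-0.1,0.2,0,0,0,0],[-0.4,-0.15,0.4,0,0,0,0],[-0.6,-0.15,0.6,0,0,0,0],[-0.6,-0.15,0.6,0,0,0,0]]'; python3 -m creep '[[-0.2,0,0.2,0,0,0,0],[-0.4,0,0.4,0,0,0,0],[-0.4,0,0.4,0,0,0,0]]';python3 - <<'E'
from ang import *
cv2.imwrite("pics/t6.png",cv2.cvtColor(manip.grab_frame("top"),cv2.COLOR_RGB2BGR));print(stud('pics/t6.png',(304,189)));st()
E
```

```text
clock: 7.85
position: [648.2, -124.6, 217.9]
orientation: [3.13, -0.772, 1.939]
ft_force: [2.2, -3.3, -7.5]
width: 0.1
clock: 8.15
position: [648.1, -124.7, 211.8]
orientation: [3.131, -0.773, 1.938]
ft_force: [1.9, -3.6, -7.0]
width: -0.1
(array([303.85, 188.8 ]), np.float64(246.0), np.float64(140.1), np.float64(0.3907))
t 8.2 p [ 648.1 -124.7  211.9] o [ 3.131 -0.773  1.938] F [ 1.6 -3.9 -7.5] w -0.2 q [ 0.39  0.87 -0.02  1.27 -0.53  1.57  0.89]
```

It still carries spring load at the height where the pin first left home, so the pin is in the hole. I continue down to release.

```bash
python3 -m creep '[[-0.2,0,0.2,0,0,0,0],[-0.4,0,0.4,0,0,0,0],[-0.4,0,0.4,0,0,0,0]]';python3 - <<'E'
from ang import *
cv2.imwrite("pics/t7.png",cv2.cvtColor(manip.grab_frame("top"),cv2.COLOR_RGB2BGR));print(stud('pics/t7.png',(304,189)));st()
p,r=tgt(45,.4);plan(p,turn(r))
p,r=tgt(135,.4);plan(p,turn(r))
E
```

```text
clock: 8.5
position: [648.3, -122.8, 207.1]
orientation: [3.129, -0.776, 1.941]
ft_force: [-0.8, -0.7, 0.4]
width: -0.1
(array([303.95, 188.72]), np.float64(249.640625), np.float64(140.4), np.float64(0.3913))
t 8.55 p [ 648.3 -123.1  207.1] o [ 3.129 -0.775  1.941] F [-1.1  0.3  0.2] w 0.1 q [ 0.39  0.88 -0.02  1.28 -0.54  1.56  0.9 ]
 shift cm [-1.75 -0.47 -0.14] rot [-0.007  0.01   0.019] rows 0.4 0.2
 shift cm [-1.84 -0.53 -9.14] rot [-0.007  0.01   0.019] rows 1.9 0.2
```

Unloaded at the home height, so I centre in the ring and withdraw.

```bash
python3 -m creep '[[-0.6,-0.2,0,0,0,0,0],[-1.2,-0.4,0,0,0,0,0],[-1.6,-0.4,-0.1,0,0,0.01,0],[-1.6,-0.4,-1,0,0.01,0.02,0]]'; python3 -m creep '[[0,0,-2,0,0,0,0],[0,0,-4,0,0,0,0],[0,0,-6.5,0,0,0,0],[0,0,-10,0,0,0,0],[0,0,-14,0,0,0,0]]'; python3 - <<'E'
from ang import *
st()
b=cv2.cvtColor(manip.grab_frame("top"),cv2.COLOR_RGB2BGR);cv2.imwrite("pics/t8.png",b);print(stud('pics/t8.png',(304,189)))
c=manip.calibration("wrist");a=cv2.cvtColor(manip.grab_frame("wrist"),cv2.COLOR_RGB2BGR)
u=np.array([np.cos(A0+.4),np.sin(A0+.4)])
for h in(0,10):print("wrist ringc/top pred, pin up",h,[proj(c,np.r_[PIV-u*r,z+h]).round(1) for r,z in((186,164),(162,188))])
cv2.imwrite("pics/w8.png",a);cv2.imwrite("pics/c8.png",np.hstack([a[:400],cv2.resize(b[140:280,230:370],(400,400))])[:, :])
cv2.imwrite("pics/c8.png",cv2.resize(cv2.imread("pics/c8.png"),(800,333)))
E
```

```text
clock: 8.95
position: [650.6, -141.6, 202.0]
orientation: [-3.131, -0.787, 1.91]
ft_force: [0.2, -0.6, 0.0]
width: -0.0
clock: 9.45
position: [685.0, -235.0, 301.9]
orientation: [-3.129, -0.789, 1.909]
ft_force: [1.8, -0.2, 0.2]
width: -0.0
t 9.45 p [ 685.  -235.   301.9] o [-3.129 -0.789  1.909] F [ 1.8 -0.2  0.2] w -0.0 q [ 0.48  0.96  0.01  0.89 -0.53  1.89  0.82]
(array([303.6 , 188.27]), np.float64(230.515625), np.float64(140.0), np.float64(0.3988))
wrist ringc/top pred, pin up 0 [array([282.3, 197.8]), array([282.1, 159.8])]
wrist ringc/top pred, pin up 10 [array([282.2, 192.2]), array([282.1, 152.6])]
```

View pics/c8.png

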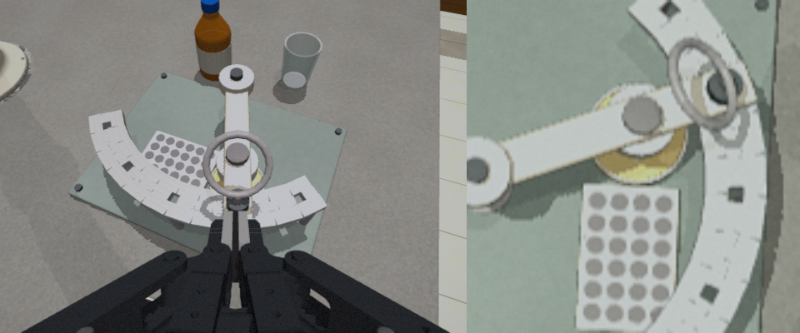

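The wrist view has the ring centre at about (284,198) and its wire top at (284,158). The pin-home prediction is (282,198) and (282,160); with the pin riding on the plate it would be (282,192) and (282,153). The top view shows the lamp over the dish and the tool clear.

```bash
python3 -c "
from station import manip
manip.hand_in()"
```

```text
the job is handed in; nothing more can be done
```

The lamp arm is now one hole over on the far side, above the amber culture dish. The pin appears fully home, and the job was handed in at about 9.5 s of the 38 s allowed.

I put the shut fingertips through the ring from the free end's side and lifted the pin about 17 mm. I then swung the arm −0.4 rad, lowered the pin into the hole and backed straight out of the ring. The ring force stayed around 9–11 N, against the 35 N limit.

**Last checks:**
- **Arm angle:** the last picture gave 0.399 rad, measured against the fitted holes. Earlier readings scattered: 0.391 rad twice after the pin had dropped in, and the starting position read −0.012 rad. Image noise is therefore roughly 0.01 rad, within the 0.02 rad tolerance.
- **Pin home:** the ring sits within about 2 pixels of where it should with the pin home. With the pin riding on the plate it would be about 6 pixels higher. The spring load also went to zero at the same height where it first appeared.
- **Loose objects:** the dish, well plate, bottle and beaker looked unmoved in the pictures, and the wrist felt no contact except with the ring. I did not measure their positions again, and the arm partly hides the dish.

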